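# Lock a support jack on the inspection table

## Robot

A 6-joint arm with a two-finger parallel gripper is mounted at the origin on the work surface. World frame = base frame: x ahead of the robot, y to its left, z up, the work surface at z = 0. Lengths are in m, angles in rad, forces in N, time in s.
With the tool pointing down it reaches from about 0.275 to 0.85 m from the base axis. Payload 19 kg.
Tool frame: the origin (TCP) lies midway between the tips of the shut fingers; the grasp point (between the pads) lies 19 mm behind it; z points along the fingers, y is the line along which they close (so a half turn about z gives the same grasp; the last joint's range is limited). The gripper opens to 85 mm and grips with 20 to 120 N. Pads are 22 mm wide; open, the fingers measure 114 mm over their backs; the gripper's body (76 mm by 85 mm) begins 54 mm behind the grasp point. The pads swing forward as they close: fully open they stand 13 mm farther back than shut.
Start: joints at [-1.365, 0.15, 1.437, -0, 1.554, -0.134], TCP at [0.192, -0.542, 0.231] pointing down, gripper open.
Joint ranges: [-2.8, 2.8], [-0.68, 2.1], [0.12, 2.68], [-1.39, 4.53], [0.16, 2.79], [-2.81, 2.81]. Speed limits (rad/s): [1.89, 1.89, 2.22, 3.01, 3.01, 3.01].

## Interface

Orientations are given as a rotation vector (axis times angle).
In Python, from station import r, viewer, order, recognise, trace gives the robot as it stands.
- The arm moves only by the tool jog_arm, never from a script. Its argument "deltas" is a list of rows, each a list of 4 numbers: the shift along the tool's x, y, z normalised to -1 to 1, where 1 is 40 mm, then the turn about the tool's z normalised to -1 to 1, where 1 is 1.5 rad. In form: [[dx, dy, dz, roll], ...]. A call has 1 to 5 rows; each row shifts and turns the commanded pose from where the row before left it, along the tool's axes as they then stand; what a row does not reach is not made up. A row lasts 1/12 s, in which the tool goes at most 41.7 mm and 7.16 degrees, less where a joint would pass 70% of its speed; a pose out of reach is approached as far as the arm can. A call with a number of a shift or a turn outside -1 to 1 is refused whole. A call with a gripper value outside its range is refused whole. "hand" is the finger opening in mm, from 0 to 85.4, set as the call begins (left out, the last holds). The fingers move at their own pace and stop on an object; "force" is the grip in N (left out, the last holds). Time passes only in rows, so rows that do not move let the fingers close. It gives the time, the measured TCP pose, the force, the opening and the grip force at its end, in the units of the state.
- r.read_state(): the state, without advancing time (a new reading comes with each control period).
- viewer.read_camera(name): name is "scene" or "side" or "wrist"; returns (picture, depth): 400x640x3 uint8, red, green, blue; 400x640 float32, m along the optical axis (not along the pixel's ray), 0 where there is no reading.
- viewer.camera_info(name): a dict with "mtx" (3x3 intrinsics, pixels), "pose" (4x4, takes a point from camera to world coordinates). Camera axes: x right, y down, z forward; pixel columns grow to the right and rows downward; lengths in m; the calibration is good to about 2 mm. A picture is of the moment at which its call begins: read the wrist's pose just before it. camera_info takes no time and is no camera call; for the wrist camera it gives the pose at the moment of the call.
- order.hand_in(): hands the job in; it is judged then, once.
Trained networks look in the newest picture that a camera, given by its name, has taken for a name from the list of things; names that differ only in an ending like _2 or _b are one class to them, and where a whole thing is asked for, a point or a joint stands for the part that bears it (a point fixed in the world has none). Each returns a list of dicts, best first, with "p" (0 to 1); they miss things now and then, are a little off and sometimes report something else, mostly with a low value. They report only what shows in the picture. A call takes as long as a camera call. They do not tell look-alikes from the thing itself.
- recognise(camera, label): "uv" ([column, row] in pixels, amid what is visible of it).
- trace(camera, label): "pixels" (400x640 bool, what is visible of it) and "uv" ([column, row] in pixels, amid what is visible of it).
The state is a dict: "t": time; "q": joint angles; "joint_vel": joint speeds; "tau": joint torques, N m; "tcp_pos": TCP position; "tcp_rot": TCP orientation; "ft_force": force on the tool from outside, world axes, zero at the start; "moment": the same for the moment, N m; "gripper_width": opening from 0.0 (shut) to 1.0 (fully open); "finger_force": force on a finger pad.
Only numpy, scipy, OpenCV 4.12 (cv2) and the standard library are available. Lean on these libraries where they do the work, as an engineer would, in place of code of your own. Each camera call takes 0.05 s, during which the arm holds its last target. There are 200 camera calls.

## Task

The support jack on the inspection table has been set and now needs locking without losing its setting. Take the holding fork from its tray, drop it fully down over the flats at the top of the barrel with its handle lying on the jack's rest, let go, and then, with the fork against the rest's pin holding the barrel still, turn the knurled lock ring clockwise (seen from above) until it bites and is tight at about 0.7 N m; never force it beyond 1 N m or let the barrel turn more than about ten degrees. Then lift the fork off, lay it flat back in its tray and leave everything else where it stands.

Things in the scene. Friction and masses are not known exactly. Their poses are not given: they have to be found in the camera images.
- jack_axis (a point): fixed point of the jack, on its upright axis, 84 mm above the table, level with the barrel's shoulder, where the fork's underside rests. x points level from the axis to the rest, z up. Rest: aluminium column 34 (x) x 50 (y) mm, centred 105 mm along x and 4 mm to -y, flat top 84 mm above the table
- jack: the whole fixed jack; origin on its axis at table height, axes as jack_axis. Aluminium foot plate 185 x 90 x 12 mm, from 45 mm behind the axis to 140 mm ahead of it along x; dark round housing, 80 mm wide at its foot, 52 mm wide between heights 34 and 59 mm
- rest_pin: steel pin, 12 mm thick, 24 mm tall, upright on the rest's top; origin at its foot, at x = 105, y = -16 mm in the jack_axis frame. The fork's handle lies on the rest at the pin's +y side (2 mm gap when central); tightening drags it against the pin. Push on the pin in N: about 9.5 times the tightening torque in N m
- barrel (a joint): turn of the steel barrel in the housing, rad, clockwise from above positive; 0 is its setting (flats along jack_axis x; starts within 0.03). It turns almost freely (0.03 N m), without stops, so the lock ring drags it round unless it is held
- barrel_axis (a point): point on the barrel's axis at its round shoulder (49 mm wide), 84 mm above the table; turns with the barrel, x along the flats, z up. Above it a flat-sided block, 28 mm across the flats (y), 36 mm long (x), up to 99 mm above the table, then narrowing in two steps to 21 mm (y) as a lead-in up to 105 mm; a small dome ends at 111 mm
- ring_mark (a point): middle of the pale scribed line on the rim of the knurled lock ring, 33 mm from the axis, 70 mm above the table. It starts 26 to 83 degrees anticlockwise of the barrel's -x direction (away from the rest); when the ring bites it is within 17 degrees of that direction
- ring: the dark steel lock ring, 66 mm outside diameter, at heights 60 to 80 mm (origin on its axis at table height); can be grasped across its diameter from above, fingers outside the fork. Clockwise it turns with 0.12 N m drag, bites after 0.75 to 1.15 rad (cannot be measured, must be felt), then the torque climbs 2 N m per rad. Let go, it springs back some but stays bitten
- fork_grip (a point): centre of the grip block of the loose aluminium holding fork (about 180 g), 21 mm above the fork's underside, near its centre of mass. x along the handle away from the slot, z up. Block 36 (x) x 16 (y) mm, from the underside to 32 mm above it; the handle, 16 mm wide and 10 mm thick, runs on to 65 mm past this point
- fork_slot (a point): centre of the fork's open slot, on its underside, 60 mm from the grip centre towards -x, axes as fork_grip; it belongs on the barrel's axis at the shoulder. Slot 30.5 mm wide (y), open to -x; prongs 7 mm wide, 10 mm thick, from x = -17 to +18 mm, then slanting in to a cross web at x = 20.5 to 28 mm that closes the slot. 44.5 mm wide overall
- tray: fixed grey tray, 225 (x) x 160 (y) mm outside, walls 14 mm high and 5 mm thick, floor 5 mm above the table; origin at the centre of its underside. The fork starts lying flat in it, handle roughly along the tray's x
- gauge_pin: bystander: loose upright steel pin, 24 mm thick, 50 mm tall; origin at its foot
- oil_jar: bystander: loose white jar, 52 mm wide, 70 mm tall; origin at its foot
- sphere_stand: bystander: loose reference ball on a dark foot 60 mm wide, 68 mm tall; origin at its foot
- block: bystander: loose steel block with three holes, 50 x 75 x 25 mm; origin under its centre
- bracket: bystander: loose bent steel bracket with two bosses, 70 x 110 x 45 mm; origin under its plate
- driver: bystander: loose screwdriver lying down
- cleaner: bystander: loose white bottle with a blue cap, 60 mm wide, 150 mm tall; origin at its foot
Things that resemble listed ones, but are neither listed nor needed, are in the scene too. What is shaped like the part that bears fork_grip but orange or yellow is not meant.

How it is judged:
On the way, in this order (a step that is already met when the one before it is completed fails the run):
1. the fork sits fully down on the barrel's shoulder, over the flats, handle on the rest, and is let go (distance between fork_slot and barrel_axis below 0.01 m and z of fork_slot in the frame of jack_axis below 0.003 m and angle between the x axis of fork_slot and the x axis of jack_axis, either way round below 0.2 rad and x of fork_grip in the frame of jack_axis above 0 m and angle between fork_slot's own z axis and vertical below 0.06 rad and contact force between the fingers and fork below 0.1 N), for 0.2 s.
2. the lock ring is turned tight: with the fingers on the ring and not on the fork, the fork pushes on the rest's pin with more than 5 N (contact force between fork and rest_pin above 5 N and contact force between the fingers and ring above 2 N and contact force between each of the arm, the fingers and fork below 0.5 N and y of ring_mark in the frame of barrel_axis above -0.0119 m), for 0.15 s.
At the end, for the whole second after the job is handed in: The lock ring, having been turned tight with the fork on, is still bitten (its mark less than 21 degrees anticlockwise of the barrel's -x direction), the barrel is within 12 degrees of its setting, and the fork lies still and flat on the tray's floor (y of ring_mark in the frame of barrel_axis above -0.0119 m and value of joint barrel between -0.21 and 0.21 rad and x of fork_grip in the frame of tray between -0.075 and 0.075 m and y of fork_grip in the frame of tray between -0.07 and 0.07 m and height (world z) of fork_grip below 0.031 m and angle between fork_grip's own z axis and vertical below 0.06 rad and linear speed of fork below 0.01 m/s); the robot touches nothing.
It fails at once if the ring is overtightened: the fork pushes on the rest's pin with more than 10 N (contact force between fork and rest_pin above 10 N).
It fails at once if the barrel is turned more than 12 degrees from its setting (value of joint barrel above 0.21 rad or value of joint barrel below -0.21 rad).
It fails at once if a bystander is moved by more than 30 mm (distance of any of gauge_pin, oil_jar, sphere_stand, block, bracket, driver, cleaner from where it was at the start of the episode above 0.03 m).
It also fails if it takes over 72 s, if anything falls off the work surface, if the arm or the gripper's body presses on something with over 40 N, if the wrist force passes 120 N, or if a joint passes its speed limit or range.

## Working session

There is one attempt and no reset: what is moved stays moved. The work goes in short steps, Python scripts to look and compute and a tool call to move; the robot and the scene stay as the last step left them, time stands still between calls to the robot, and variables do not carry over. Pictures are saved under pics/ and viewed, at most 10 in all, crops included, and the job is handed in when it is done.

Besides the shell and the picture viewer there is one more tool, called after ">>>" as name(argument=value, ...) on one line, values as JSON. jog_arm: Moves the arm, as the interface text tells. Its arguments: {"type":"object","properties":{"deltas":{"type":"array"},"hand":{"type":"number"},"force":{"type":"number"}},"required":["deltas"]}

```bash
mkdir -p pics; cat > h.py <<'E'
import numpy as np, cv2
from station import r, viewer, order, recognise, trace
from scipy.spatial.transform import Rotation as R
def snap(c, fn=None):
    K=viewer.camera_info(c); im,d=viewer.read_camera(c)
    if fn: cv2.imwrite('pics/'+fn,im[:,:,::-1])
    return im,d,K['mtx'],K['pose']
def pts(d,M,P,mask=None):
    v,u=np.nonzero((d>0)&(mask if mask is not None else True))
    z=d[v,u]; c=np.stack([(u-M[0,2])/M[0,0]*z,(v-M[1,2])/M[1,1]*z,z],1)
    return c@P[:3,:3].T+P[:3,3]
def proj(p,M,P):
    c=(np.atleast_2d(p)-P[:3,3])@P[:3,:3]; return c[:,:2]/c[:,2:]*[M[0,0],M[1,1]]+[M[0,2],M[1,2]]
E
python3 - <<'E'
from h import *
for c in ('scene','side','wrist'):
    im,d,M,P=snap(c,c+'0.png'); print(c,P[:3,3].round(3),P[:3,2].round(2))
    if c=='wrist':print(P.round(4),M.round(1))
    for l in ('fork_grip','tray','jack','ring','ring_mark','rest_pin'):
        for o in trace(c,l)[:3]:
            q=pts(d,M,P,o['pixels']); print(l,round(o['p'],2),np.round(o['uv']),np.median(q,0).round(3) if len(q) else 0, o['pixels'].sum())
print(r.read_state())
E
```

```text
scene [ 1.407 -0.826  1.215] [-0.51  0.51 -0.69]
fork_grip 0.68 [372. 146.] [0.463 0.42  0.008] 153
fork_grip 0.62 [351. 184.] [0.569 0.184 0.015] 128
fork_grip 0.52 [312. 154.] [0.319 0.227 0.01 ] 137
tray 0.87 [347. 186.] [0.552 0.187 0.004] 1895
jack 0.95 [279. 229.] [ 0.543 -0.141  0.028] 1531
ring 0.65 [287. 214.] [ 0.54  -0.113  0.075] 152
ring_mark 0.66 [285. 211.] [ 0.53  -0.107  0.082] 280
ring_mark 0.56 [283. 211.] [ 0.539 -0.113  0.075] 167
ring_mark 0.33 [350. 184.] [0.57  0.184 0.016] 120
side [-0.051  0.802  0.75 ] [ 0.51 -0.65 -0.56]
fork_grip 0.9 [344. 292.] [0.31  0.242 0.009] 683
fork_grip 0.84 [268. 249.] [0.553 0.222 0.014] 366
fork_grip 0.72 [233. 319.] [0.455 0.44  0.01 ] 715
jack 0.85 [358. 186.] [ 0.511 -0.088  0.037] 1539
jack 0.28 [350. 180.] [ 0.508 -0.077  0.081] 361
ring 0.68 [350. 185.] [ 0.501 -0.07   0.074] 188
ring 0.58 [299. 166.] [ 0.758 -0.15   0.022] 286
ring_mark 0.65 [347. 184.] [ 0.506 -0.071  0.074] 229
wrist [ 0.255 -0.52   0.374] [-0.25 -0.09 -0.97]
[[ 3.326e-01 -9.101e-01 -2.471e-01  2.548e-01]
 [-9.431e-01 -3.212e-01 -8.650e-02 -5.200e-01]
 [-7.000e-04  2.618e-01 -9.651e-01  3.739e-01]
 [ 0.000e+00  0.000e+00  0.000e+00  1.000e+00]] [[278.2   0.  325.4]
 [  0.  278.2 197. ]
 [  0.    0.    1. ]]
{'t': 1.05, 'q': array([-1.36501388e+00,  1.50492297e-01,  1.43737928e+00,  9.32828298e-06,
        1.55379262e+00, -1.34025251e-01]), 'joint_vel': array([ 7.72862298e-05,  1.81472735e-04, -3.82955849e-05,  1.80181187e-03,
       -1.33149024e-03,  1.07703144e-04]), 'tau': array([-1.05045721e-03, -7.12791181e+01, -5.71057427e+01, -3.76009775e-04,
        1.14347364e-03,  2.77054454e-05]), 'tcp_pos': array([ 0.19161726, -0.54211168,  0.23128128]), 'tcp_rot': array([-3.09628620e+00, -5.31191920e-01, -1.06099601e-05]), 'ft_force': array([0.13014662, 0.33732075, 0.16031605]), 'moment': array([0.05547514, 0.02412262, 0.00707651]), 'finger_force': 0.0, 'gripper_width': 0.999351860983017}
```

```bash
python3 - <<'E'
import cv2,numpy as np
a=cv2.imread('pics/scene0.png')[100:290,190:450]; b=cv2.imread('pics/side0.png')[130:370,190:450]
a=cv2.resize(a,None,fx=3,fy=3,interpolation=2)
cv2.imwrite('pics/a.png',a); cv2.imwrite('pics/b.png',cv2.resize(b,None,fx=2.5,fy=2.5,interpolation=2)); print(a.shape)
E
```

```text
(570, 780, 3)
```

View pics/a.png

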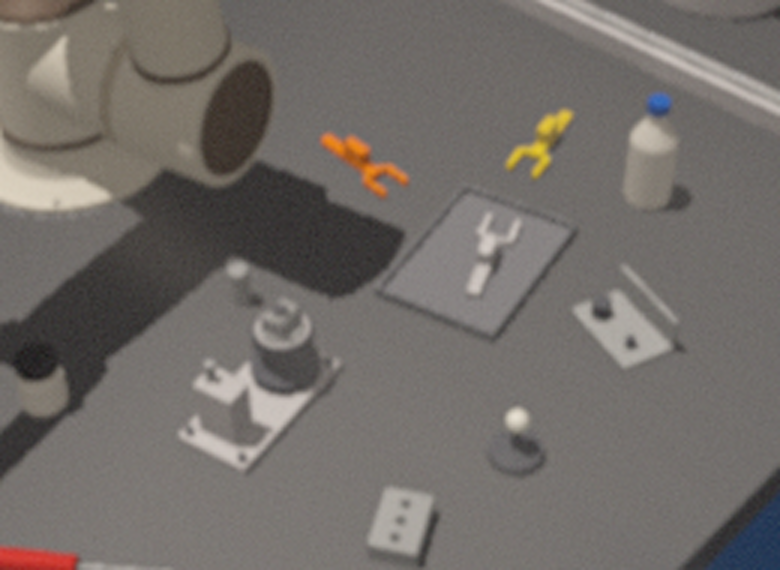

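View pics/b.png

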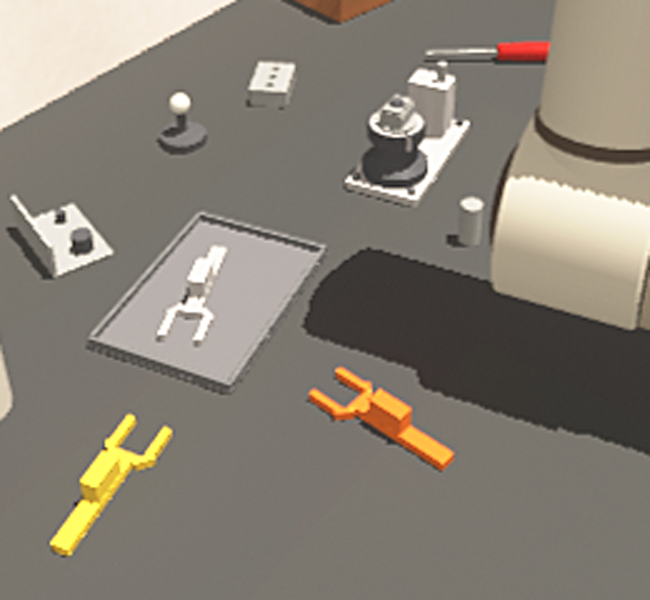

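The fork in the tray (silver, scene ≈(351,184), side ≈(268,249)) fits. The orange one (scene 312,154; side 344,292) and the yellow one (372,146; 233,319) lie outside the tray and are excluded decoys. The jack is at scene ≈(283,220), with its rest toward the lower left of the picture.

```bash
cat >> h.py <<'E'
def st():
    s=r.read_state(); Rm=R.from_rotvec(s['tcp_rot']).as_matrix(); return s,s['tcp_pos'],Rm
def yawof(Rm): return np.degrees(np.arctan2(Rm[1,0],Rm[0,0]))
def plan(p,yaw,n=None):
    """rows to reach TCP p with tool x at world yaw (deg); prints per-row, tool frame evolving"""
    s,p0,Rm=st(); y0=yawof(Rm); dy=yaw-y0
    tn=-np.radians(dy)/1.5  # about tool z (down)
    d=np.array(p)-p0; n=n or max(int(np.ceil(np.linalg.norm(d)/.04)),int(np.ceil(abs(dy)/7.1)),1)
    print('at',p0.round(4),'yaw',round(y0,2),'d',d.round(4),'rows',n,'roll/row',round(tn/n,4))
    for i in range(n):
        a=np.radians(y0+dy*i/n); x=[np.cos(a),np.sin(a),0]; y=[np.sin(a),-np.cos(a),0]
        e=d/n/.04; print([round(float(np.dot(e,x)),3),round(float(np.dot(e,y)),3),round(float(-e[2]),3),round(tn/n,4)])
E
python3 - <<'E'
from h import *
s,p,Rm=st(); print(Rm.round(3),yawof(Rm))
im,d,M,P=snap('side')
o=min(trace('side','fork_grip'),key=lambda o:np.hypot(*(np.array(o['uv'])-[268,249])))
q=pts(d,M,P,o['pixels']); q=q[(q[:,2]>.005)&(q[:,2]<.05)]
m=q[:,:2].mean(0); w,V=np.linalg.eigh(np.cov((q[:,:2]-m).T)); a=(q[:,:2]-m)@V[:,1]; print('fork',m,V[:,1],np.percentile(a,[1,99]))
g=q[q[:,2]>.026]; print('block top',np.median(g,0),len(g), np.median((g[:,:2]-m)@V[:,1]))
for c in ('side','scene'):
    im,d,M,P=snap(c); q=pts(d,M,P)
    q=q[(abs(q[:,0]-.53)<.2)&(abs(q[:,1]+.12)<.15)]
    for lo,hi in((.08,.088),(.094,.099),(.1,.116)):
        k=q[(q[:,2]>lo)&(q[:,2]<hi)]; print(c,lo,len(k),k[:,:2].min(0).round(3),k[:,:2].max(0).round(3),k.mean(0).round(3))
E
```

```text
[[ 0.943  0.333 -0.   ]
 [ 0.333 -0.943  0.   ]
 [ 0.    -0.    -1.   ]] 19.469537868162842
fork [0.55274231 0.21797138] [-0.39433643  0.91896615] [-0.0789716   0.05965573]
block top [0.55866661 0.20695029 0.03538232] 83 -0.01083179867327851
side 0.08 176 [ 0.486 -0.215] [ 0.562 -0.057] [ 0.522 -0.142  0.083]
side 0.094 23 [ 0.503 -0.198] [ 0.528 -0.071] [ 0.515 -0.123  0.097]
side 0.1 79 [ 0.503 -0.203] [ 0.53  -0.071] [ 0.517 -0.106  0.104]
scene 0.08 167 [ 0.491 -0.223] [ 0.565 -0.074] [ 0.534 -0.163  0.083]
scene 0.094 25 [ 0.508 -0.209] [ 0.534 -0.076] [ 0.525 -0.125  0.097]
scene 0.1 69 [ 0.508 -0.209] [ 0.534 -0.078] [ 0.523 -0.12   0.105]
```

```bash
python3 - <<'E'
from h import *
plan([.558,.206,.2],113)
E
```

```text
at [ 0.1916 -0.5421  0.2313] yaw 19.47 d [ 0.3664  0.7481 -0.0313] rows 21 roll/row -0.0518
[0.708, -0.694, 0.037, np.float64(-0.0518)]
[0.76, -0.637, 0.037, np.float64(-0.0518)]
[0.807, -0.576, 0.037, np.float64(-0.0518)]
[0.849, -0.512, 0.037, np.float64(-0.0518)]
[0.887, -0.444, 0.037, np.float64(-0.0518)]
[0.918, -0.374, 0.037, np.float64(-0.0518)]
[0.945, -0.302, 0.037, np.float64(-0.0518)]
[0.965, -0.227, 0.037, np.float64(-0.0518)]
[0.98, -0.152, 0.037, np.float64(-0.0518)]
[0.989, -0.075, 0.037, np.float64(-0.0518)]
[0.992, 0.002, 0.037, np.float64(-0.0518)]
[0.989, 0.079, 0.037, np.float64(-0.0518)]
[0.979, 0.155, 0.037, np.float64(-0.0518)]
[0.964, 0.231, 0.037, np.float64(-0.0518)]
[0.944, 0.305, 0.037, np.float64(-0.0518)]
[0.917, 0.377, 0.037, np.float64(-0.0518)]
[0.885, 0.447, 0.037, np.float64(-0.0518)]
[0.848, 0.515, 0.037, np.float64(-0.0518)]
[0.805, 0.579, 0.037, np.float64(-0.0518)]
[0.758, 0.64, 0.037, np.float64(-0.0518)]
[0.706, 0.697, 0.037, np.float64(-0.0518)]
```

>>> jog_arm(deltas=[[0.71, -0.69, 0, -0.052], [0.76, -0.64, 0, -0.052], [0.81, -0.58, 0, -0.052], [0.85, -0.51, 0, -0.052], [0.89, -0.44, 0, -0.052]], hand=85, force=40)

```text
t: 1.67
tcp_pos: [0.2794, -0.3621, 0.2312]
tcp_rot: [2.933, 1.126, 0.0]
ft_force: [1.0, -1.0, -0.2]
gripper_width: 0.993
finger_force: 0.0
```

>>> jog_arm(deltas=[[0.92, -0.37, 0, -0.052], [0.95, -0.3, 0, -0.052], [0.97, -0.23, 0, -0.052], [0.98, -0.15, 0, -0.052], [0.99, -0.07, 0, -0.052]])

```text
t: 2.08
tcp_pos: [0.367, -0.1836, 0.2316]
tcp_rot: [2.658, 1.673, 0.001]
ft_force: [0.3, -0.7, -0.2]
gripper_width: 0.996
finger_force: 0.0
```

```bash
sed -i 's/round(tn\/n,4)\])/round(float(tn\/n),4)])/' h.py; python3 - <<'E'
from h import *
plan([.558,.206,.2],113)
E
```

```text
at [ 0.367  -0.1836  0.2316] yaw 64.36 d [ 0.191   0.3896 -0.0316] rows 11 roll/row -0.0515
[0.986, 0.008, 0.072, -0.0515]
[0.983, 0.084, 0.072, -0.0515]
[0.973, 0.16, 0.072, -0.0515]
[0.958, 0.234, 0.072, -0.0515]
[0.937, 0.307, 0.072, -0.0515]
[0.911, 0.379, 0.072, -0.0515]
[0.879, 0.448, 0.072, -0.0515]
[0.842, 0.514, 0.072, -0.0515]
[0.799, 0.578, 0.072, -0.0515]
[0.752, 0.637, 0.072, -0.0515]
[0.701, 0.694, 0.072, -0.0515]
```

>>> jog_arm(deltas=[[0.99, 0, 0, -0.052], [0.98, 0.08, 0, -0.052], [0.97, 0.16, 0, -0.052]])

```text
t: 2.33
tcp_pos: [0.419, -0.0772, 0.2317]
tcp_rot: [2.445, 1.972, 0.001]
ft_force: [0.7, -0.3, 0.4]
gripper_width: 0.995
finger_force: 0.0
```

```bash
cat >> h.py <<'E'
def jackfit(d,M,P,ax=(.52,-.087)):
    q=pts(d,M,P); q=q[np.hypot(q[:,0]-ax[0],q[:,1]-ax[1])<.16]
    top=q[(q[:,2]>.0785)&(q[:,2]<.0895)]
    rr=np.hypot(top[:,0]-ax[0],top[:,1]-ax[1]); rest=top[rr>.07]; sh=top[rr<.03]
    bl=q[(q[:,2]>.095)&(np.hypot(q[:,0]-ax[0],q[:,1]-ax[1])<.03)]
    pin=q[(q[:,2]>.102)&(np.hypot(q[:,0]-ax[0],q[:,1]-ax[1])>.07)]
    out={}
    for n,k in (('rest',rest),('block',bl),('pin',pin)):
        if len(k)<5: print(n,len(k)); continue
        c,wh,a=cv2.minAreaRect(k[:,:2].astype(np.float32)*1000); print(n,len(k),np.round(c,1),np.round(wh,1),round(a,1),'z',np.median(k[:,2]).round(4)); out[n]=np.array(c)/1000
    return out
E
python3 - <<'E'
from h import *
im,d,M,P=snap('wrist','w1.png')
jackfit(d,M,P)
for l in('jack','ring_mark','ring','rest_pin'):
    for o in trace('wrist',l)[:2]: print(l,round(o['p'],2),np.round(o['uv']),pts(d,M,P,o['pixels']).mean(0).round(4),o['pixels'].sum())
plan([.558,.206,.2],113)
E
```

```text
rest 457 [ 550. -195.] [25.7 34.8] 13.0 z 0.0839
block 1621 [514.3 -94.4] [43.3 37.4] 8.5 z 0.1066
pin 29184 [407.  -65.9] [29.  92.3] 89.3 z 0.3198
jack 0.95 [415. 194.] [ 0.5223 -0.1199  0.0476] 8790
ring_mark 0.62 [403. 168.] [ 0.5152 -0.0871  0.0785] 1297
ring 0.78 [405. 164.] [ 0.5163 -0.0875  0.0779] 1411
at [ 0.4186 -0.0793  0.2313] yaw 77.58 d [ 0.1394  0.2853 -0.0313] rows 8 roll/row -0.0515
[0.964, 0.234, 0.098, -0.0515]
[0.943, 0.307, 0.098, -0.0515]
[0.917, 0.379, 0.098, -0.0515]
[0.885, 0.449, 0.098, -0.0515]
[0.848, 0.516, 0.098, -0.0515]
[0.805, 0.58, 0.098, -0.0515]
[0.758, 0.64, 0.098, -0.0515]
[0.706, 0.697, 0.098, -0.0515]
```

View pics/w1.png

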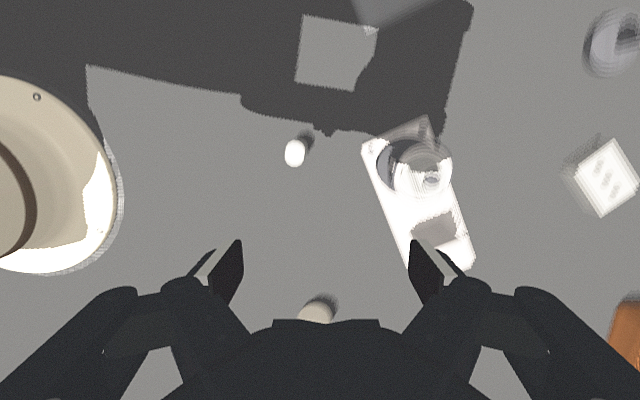

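The view is slightly motion-blurred. The jack is at (415,190), its rest at (445,245) and the gauge pin at (295,152). Next I'll go on to the tray.

>>> jog_arm(deltas=[[0.96, 0.23, 0.1, -0.0515], [0.94, 0.31, 0.1, -0.0515], [0.92, 0.38, 0.1, -0.0515], [0.89, 0.45, 0.1, -0.0515], [0.85, 0.52, 0.1, -0.0515]])

```text
t: 3.0
tcp_pos: [0.5067, 0.0993, 0.2113]
tcp_rot: [2.025, 2.401, 0.0]
ft_force: [0.4, -1.2, 0.8]
gripper_width: 0.992
finger_force: 0.0
```

>>> jog_arm(deltas=[[0.81, 0.58, 0.1, -0.0515], [0.76, 0.64, 0.1, -0.0515], [0.7, 0.7, 0.1, -0.0515], [0, 0, 0, 0], [0, 0, 0, 0]])

```text
t: 3.42
tcp_pos: [0.5591, 0.2058, 0.1982]
tcp_rot: [-1.735, -2.618, 0.002]
ft_force: [0.0, -1.1, 0.5]
gripper_width: 0.993
finger_force: 0.0
```

```bash
cat >> h.py <<'E'
def forkfit(d,M,P,base,mask):
    q=pts(d,M,P,mask); b=q[(q[:,2]>base+.026)&(q[:,2]<base+.038)]
    c,wh,a=cv2.minAreaRect(b[:,:2].astype(np.float32)*1000); print('block',len(b),np.round(c,1),np.round(wh,1),round(a,1),b.mean(0).round(4),'z',np.median(b[:,2]).round(4))
    lo=q[(q[:,2]>base+.005)&(q[:,2]<base+.014)]
    f=lo[:,:2]; c=np.array(c)/1000
    w,V=np.linalg.eigh(np.cov((f-f.mean(0)).T)); x=V[:,1]
    dd=(f-c)@x; 
    if abs(dd.max())>abs(dd.min()): x=-x; dd=-dd   # slot end is farther (77 vs 65)
    lat=(f-c)@np.array([-x[1],x[0]])
    h=f[(dd>22)|(dd>.022)]; l=cv2.fitLine(h.astype(np.float32)*1000,cv2.DIST_HUBER,0,.01,.01).ravel()
    print('axis yaw',np.degrees(np.arctan2(x[1],x[0])).round(2),'ext',dd.min().round(4),dd.max().round(4),'lat',lat.min().round(4),lat.max().round(4),'handle line',(np.degrees(np.arctan2(l[1],l[0]))%180).round(2),h.mean(0).round(4),'z',np.median(lo[:,2]).round(4))
E
python3 - <<'E'
from h import *
im,d,M,P=snap('wrist','w2.png')
for o in trace('wrist','fork_grip')[:2]:
    print(round(o['p'],2),np.round(o['uv']),o['pixels'].sum()); forkfit(d,M,P,.005,o['pixels'])
for o in trace('wrist','tray')[:1]:
    k=pts(d,M,P,o['pixels']); k=k[k[:,2]<.02]; print('tray',cv2.minAreaRect(k[:,:2].astype(np.float32)*1000),np.round(o['uv']))
print(st()[1:],yawof(st()[2]))
E
```

```text
0.65 [130.  72.] 2544
block 535 [310.1 234.9] [15.8 36.5] 86.3 [0.3103 0.235  0.0322] z 0.0322
axis yaw 175.85 ext -0.0767 0.0641 lat -0.0236 0.0239 handle line 8.25 [0.2622 0.2391] z 0.0107
0.64 [326. 175.] 1540
block 447 [564.5 202. ] [15.6 35.5] 23.4 [0.5647 0.2027 0.037 ] z 0.0371
axis yaw -64.74 ext -0.075 0.0641 lat -0.0228 0.0237 handle line 117.52 [0.584 0.162] z 0.0151
tray ((554.7844848632812, 194.3290557861328), (168.5693817138672, 236.02392578125), 12.831727981567383) [313. 172.]
(array([0.5585479 , 0.20440558, 0.19961681]), array([[-3.87573097e-01,  9.21838957e-01,  1.79567135e-04],
       [ 9.21838950e-01,  3.87573124e-01, -1.54429845e-04],
       [-2.11954842e-04,  1.05679126e-04, -9.99999972e-01]])) 112.8035749814296
```

View pics/w2.png

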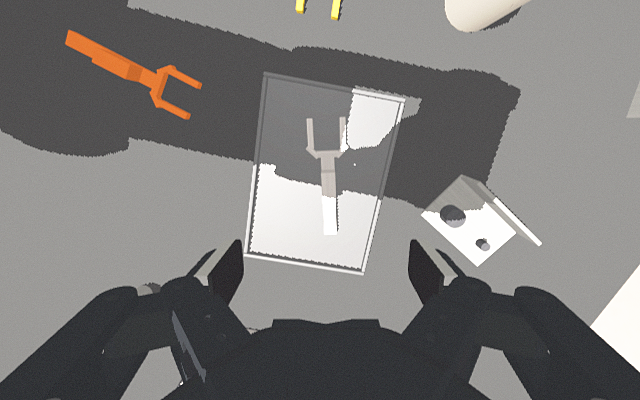

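The silver fork at (326,175) in the tray is the one; the orange (130,72) and yellow (315,5) forks lie outside it. The handle points down the image, towards −y.

```bash
python3 - <<'E'
from h import *
plan([.5645,.202,.013],115,5)
E
```

```text
at [0.5585 0.2044 0.1996] yaw 112.8 d [ 0.006  -0.0024 -0.1866] rows 5 roll/row -0.0051
[-0.023, 0.023, 0.933, -0.0051]
[-0.023, 0.023, 0.933, -0.0051]
[-0.023, 0.022, 0.933, -0.0051]
[-0.023, 0.022, 0.933, -0.0051]
[-0.023, 0.022, 0.933, -0.0051]
```

>>> jog_arm(deltas=[[-0.055, 0.055, 0.95, -0.012], [-0.055, 0.055, 0.95, -0.012], [0, 0, 0.9, 0], [0, 0, 0.6, 0], [0, 0, 0, 0]], hand=50)

```text
t: 3.98
tcp_pos: [0.5619, 0.2017, 0.0589]
tcp_rot: [-1.688, -2.644, 0.007]
ft_force: [-0.5, -0.2, -2.3]
gripper_width: 0.59
finger_force: 0.0
```

```bash
python3 - <<'E'
from h import *
plan([.5645,.202,.013],115,1)
im,d,M,P=snap('wrist','w3.png')
for o in trace('wrist','fork_grip')[:2]:
    if abs(o['uv'][0]-320)<100: print(round(o['p'],2),np.round(o['uv']),o['pixels'].sum()); forkfit(d,M,P,.005,o['pixels'])
E
```

```text
at [0.5619 0.2017 0.0589] yaw 114.88 d [ 0.0026  0.0003 -0.0459] rows 1 roll/row -0.0014
[-0.022, 0.063, 1.149, -0.0014]
0.84 [327. 192.] 5143
block 1366 [564.7 202.3] [15.8 35.8] 25.6 [0.5643 0.2031 0.0369] z 0.037
axis yaw -64.73 ext -0.0763 0.0649 lat -0.0246 0.0247 handle line 115.11 [0.5846 0.1601] z 0.015
```

>>> jog_arm(deltas=[[-0.02, 0.06, 0.55, 0], [0, 0, 0.55, 0], [0, 0, 0, 0]])

```text
t: 4.33
tcp_pos: [0.5663, 0.2036, 0.0186]
tcp_rot: [-1.688, -2.649, 0.001]
ft_force: [-0.3, -0.0, -1.0]
gripper_width: 0.589
finger_force: 0.0
```

>>> jog_arm(deltas=[[0, 0, 0, 0], [0, 0, 0, 0], [0, 0, 0, 0], [0, 0, 0, 0]], hand=0, force=50)

```text
t: 4.67
tcp_pos: [0.5678, 0.2044, 0.0219]
tcp_rot: [1.686, 2.648, 0.004]
ft_force: [-3.4, -0.9, 10.8]
gripper_width: 0.17
finger_force: 49.8
```

>>> jog_arm(deltas=[[0, 0, -0.3, 0], [0, 0, -0.8, 0], [0, 0, -0.9, 0], [0, 0, -0.9, 0], [0, 0, -0.7, 0]])

```text
t: 5.08
tcp_pos: [0.567, 0.2043, 0.1682]
tcp_rot: [1.686, 2.648, 0.004]
ft_force: [1.0, 1.3, -1.5]
gripper_width: 0.173
finger_force: 49.4
```

```bash
python3 - <<'E'
from h import *
s,p,Rm=st(); print(p,yawof(Rm),s['ft_force'],s['gripper_width'])
im,d,M,P=snap('wrist','w4.png'); 
for o in trace('wrist','fork_grip')[:2]:
    k=pts(d,M,P,o['pixels']); t=(k-p)@Rm; print(round(o['p'],2),np.round(o['uv']),o['pixels'].sum())
    zs=t[:,2]; print(np.histogram(zs,np.arange(-.06,.04,.005)))
    fl=t[(abs(t[:,0])<.09)&(abs(t[:,1])<.03)]
    print(fl.min(0).round(4),fl.max(0).round(4))
    for lo,hi in((.015,.06),(-.09,-.025)):
        g=fl[(fl[:,0]>lo)&(fl[:,0]<hi)]; print(lo,len(g),np.median(g,0).round(4), g[:,1].min().round(4),g[:,1].max().round(4))
# plan to above jack view
plan([.535,-.14,.2],102)
E
```

```text
[0.56697671 0.20434469 0.16815054] 115.0430522471394 [ 1.04171206  1.29744849 -1.48859811] 0.1729324897626581
0.68 [105.  52.] 3478
(array([0, 0, 0, 0, 0, 0, 0, 0, 0, 0, 0, 0, 0, 0, 0, 0, 0, 0, 0]), array([-6.00000000e-02, -5.50000000e-02, -5.00000000e-02, -4.50000000e-02,
       -4.00000000e-02, -3.50000000e-02, -3.00000000e-02, -2.50000000e-02,
       -2.00000000e-02, -1.50000000e-02, -1.00000000e-02, -5.00000000e-03,
       -2.77555756e-17,  5.00000000e-03,  1.00000000e-02,  1.50000000e-02,
        2.00000000e-02,  2.50000000e-02,  3.00000000e-02,  3.50000000e-02]))Traceback (most recent call last):
  File "<stdin>", line 8, in <module>
    return umr_minimum(a, axis, None, out, keepdims, initial, where)
ValueError: zero-size array to reduction operation minimum which has no identity
```

View pics/w4.png

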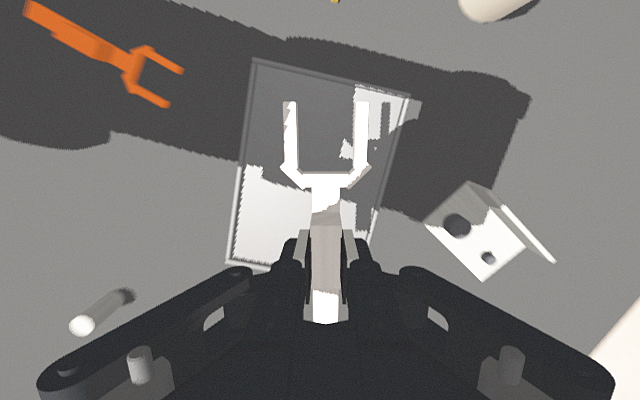

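The fork is held squarely: prongs at (290,140) and (360,140), with the block between the pads. Next I'll get the jack's heading from the fixed cameras and the fork-in-hand pose from depth.

```bash
cat >> h.py <<'E'
def inhand(d,M,P,p,Rm):
    t=(pts(d,M,P)-p)@Rm
    f=t[(abs(t[:,1])<.03)&(t[:,2]>-.05)&(t[:,2]<.02)&(t[:,0]>.03)&(t[:,0]<.1)]
    pr=f[f[:,0]>.047]; top=np.median(pr[:,2]); pr=pr[abs(pr[:,2]-top)<.006]
    L,Rr=pr[pr[:,1]<0],pr[pr[:,1]>0]
    print('prongs top z',round(top,4),'tip x',np.percentile(pr[:,0],99.5).round(4),'L y',np.percentile(L[:,1],[1,99]).round(4),'R y',np.percentile(Rr[:,1],[1,99]).round(4))
    for q in(L,Rr): print('slope deg',np.degrees(np.polyfit(q[:,0],q[:,1],1)[0]).round(2),'pitch',np.degrees(np.polyfit(q[:,0],q[:,2],1)[0]).round(2))
    c=f[f[:,0]<.055]; print('all z',np.percentile(f[:,2],[2,50,98]).round(4))
E
python3 - <<'E'
from h import *
s,p,Rm=st()
im,d,M,P=snap('wrist'); inhand(d,M,P,p,Rm)
for c in('side','scene'):
    im,d,M,P=snap(c)
    t=trace(c,'jack')
    if not t: print('none');continue
    q=pts(d,M,P,t[0]['pixels'])
    f=q[(q[:,2]>.008)&(q[:,2]<.016)]; print(c,'plate',cv2.minAreaRect(f[:,:2].astype(np.float32)*1000))
    q=q[q[:,2]>.078]; b=q[(q[:,2]>.098)&(q[:,1]>-.13)]; print('dome',b.mean(0)); 
    k=q[(q[:,2]<.089)&(q[:,1]<-.15)]; print('rest',len(k),cv2.minAreaRect(k[:,:2].astype(np.float32)*1000),k.mean(0))
    k=q[(q[:,2]>.092)&(q[:,1]<-.15)]; print('pin',len(k),k.mean(0))
E
```

```text
prongs top z 0.0071 tip x 0.0756 L y [-0.0214 -0.0144] R y [0.016  0.0229]
slope deg -0.02 pitch -0.04
slope deg 0.1 pitch -0.26
all z [0.0057 0.0071 0.0134]
side plate ((526.8964233398438, -136.57049560546875), (90.59373474121094, 188.02154541015625), 11.470892906188965)
dome [ 0.51551577 -0.08907101  0.10367507]
rest 96 ((531.513427734375, -192.9806671142578), (46.907318115234375, 38.03278732299805), 12.229353904724121) [ 0.53097082 -0.19131068  0.08244703]
pin 20 [ 0.52257063 -0.19644131  0.09962644]
scene plate ((530.9522094726562, -145.11451721191406), (92.30070495605469, 184.24794006347656), 10.56749153137207)
dome [ 0.52221675 -0.09952897  0.10429619]
rest 120 ((537.4091796875, -200.37440490722656), (47.63263702392578, 39.40565872192383), 8.887240409851074) [ 0.53992527 -0.20199293  0.08287394]
pin 14 [ 0.52747521 -0.20544442  0.10168275]
```

```bash
python3 - <<'E'
from h import *
plan([.542,-.216,.2],101)
E
```

```text
at [0.5662 0.2041 0.1624] yaw 115.04 d [-0.0242 -0.4201  0.0376] rows 11 roll/row 0.0148
[-0.842, -0.454, -0.085, 0.0148]
[-0.852, -0.435, -0.085, 0.0148]
[-0.861, -0.416, -0.085, 0.0148]
[-0.87, -0.397, -0.085, 0.0148]
[-0.879, -0.377, -0.085, 0.0148]
[-0.887, -0.358, -0.085, 0.0148]
[-0.895, -0.338, -0.085, 0.0148]
[-0.902, -0.318, -0.085, 0.0148]
[-0.909, -0.297, -0.085, 0.0148]
[-0.915, -0.277, -0.085, 0.0148]
[-0.921, -0.257, -0.085, 0.0148]
```

>>> jog_arm(deltas=[[-0.84, -0.45, -0.3, 0.015], [-0.85, -0.43, -0.3, 0.015], [-0.86, -0.42, -0.3, 0.015], [-0.87, -0.4, 0, 0.015], [-0.88, -0.38, 0, 0.015]])

```text
t: 5.85
tcp_pos: [0.555, 0.0118, 0.1991]
tcp_rot: [-1.834, -2.55, 0.0]
ft_force: [0.7, 0.7, -2.2]
gripper_width: 0.173
finger_force: 49.5
```

>>> jog_arm(deltas=[[-0.89, -0.36, 0, 0.015], [-0.9, -0.34, 0, 0.015], [-0.9, -0.32, 0, 0.015], [-0.91, -0.3, 0, 0.015], [-0.92, -0.28, 0, 0.015]])

```text
t: 6.27
tcp_pos: [0.5431, -0.1798, 0.1984]
tcp_rot: [-1.974, -2.442, 0.0]
ft_force: [0.8, -0.5, -1.8]
gripper_width: 0.169
finger_force: 49.5
```

>>> jog_arm(deltas=[[-0.92, -0.26, 0, 0.015], [0, 0, 0, 0], [0, 0, 0, 0], [0, 0, 0, 0]])

```text
t: 6.6
tcp_pos: [0.5411, -0.2161, 0.1983]
tcp_rot: [-2.001, -2.42, 0.0]
ft_force: [0.4, 0.9, -2.1]
gripper_width: 0.172
finger_force: 49.5
```

```bash
python3 - <<'E'
from h import *
s,p,Rm=st(); print(p,yawof(Rm))
im,d,M,P=snap('wrist','w5.png'); inhand(d,M,P,p,Rm)
q=pts(d,M,P); t=(q-p)@Rm; ok=~((abs(t[:,1])<.06)&(t[:,2]<.03)); q=q[ok]
np.save('w5.npy',q)
jt=trace('wrist','jack')
f=pts(d,M,P,jt[0]['pixels']); f=f[(f[:,2]>.008)&(f[:,2]<.016)]; print('plate',cv2.minAreaRect(f[:,:2].astype(np.float32)*1000))
c=np.array([.517,-.09])
n=q[(np.hypot(*(q[:,:2]-c).T)<.06)]
for lo,hi in((.07,.081),(.0815,.087),(.088,.098),(.0975,.101),(.1015,.108),(.108,.113)):
    k=n[(n[:,2]>lo)&(n[:,2]<hi)]
    if len(k)>5: e=cv2.minAreaRect(k[:,:2].astype(np.float32)*1000); print(lo,len(k),np.round(e[0],1),np.round(e[1],1),round(e[2],1),k.mean(0).round(4), 'circ',np.round(cv2.minEnclosingCircle(k[:,:2].astype(np.float32)*1000)[0],1))
E
```

```text
[ 0.54113813 -0.21610436  0.19834357] 100.83016788364996
prongs top z 0.007 tip x 0.0758 L y [-0.0213 -0.0143] R y [0.016  0.0229]
slope deg 0.03 pitch 0.16
slope deg 0.09 pitch 0.15
all z [0.0056 0.007  0.0135]
plate ((531.192138671875, -141.06192016601562), (90.05757904052734, 184.69247436523438), 11.062434196472168)
0.07 1872 [522.2 -94.2] [67.2 66.5] 77.0 [ 0.5225 -0.096   0.0797] circ [521.8 -94. ]
0.0815 1155 [521.3 -93.1] [60.1 60.1] 4.0 [ 0.5224 -0.0981  0.0839] circ [522.  -94.4]
0.088 85 [522.  -94.3] [27.9 36.1] 10.1 [ 0.524  -0.1087  0.0939] circ [522.2 -94.4]
0.0975 223 [522.  -94.1] [28.  36.4] 9.9 [ 0.5212 -0.0958  0.0993] circ [522.2 -94.1]
0.1015 1215 [522.1 -94.1] [24.8 36.3] 10.1 [ 0.5218 -0.0947  0.1046] circ [522.1 -94.3]
0.108 388 [522.1 -94.4] [15.7 15.3] 58.6 [ 0.5222 -0.0944  0.1097] circ [522.1 -94.7]
```

View pics/w5.png

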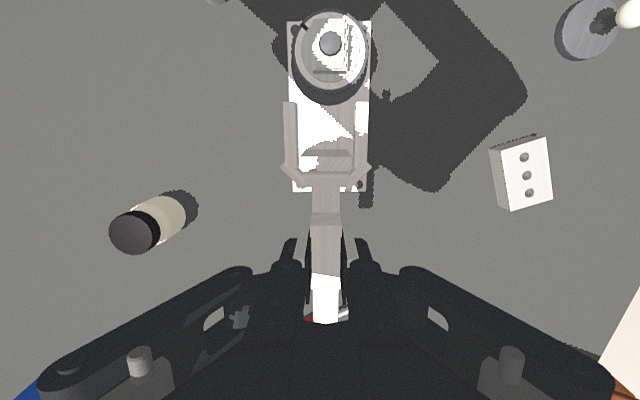

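Axis at (0.5221, −0.0942), jack heading −78.9°, flats −80°. In the picture the jack top is at (330,45) and the ring mark near (303,27). The fork is square in the hand.

```bash
python3 - <<'E'
from h import *
plan([.5339,-.1517,.133],102.1)
E
```

```text
at [ 0.5415 -0.2153  0.1989] yaw 100.92 d [-0.0076  0.0636 -0.0659] rows 3 roll/row -0.0046
[0.532, 0.038, 0.549, -0.0046]
[0.532, 0.042, 0.549, -0.0046]
[0.532, 0.046, 0.549, -0.0046]
```

>>> jog_arm(deltas=[[0.8, 0.06, 0.4, -0.007], [0.8, 0.06, 0.6, -0.007], [0, 0, 0.64, 0], [0, 0, 0, 0], [0, 0, 0, 0]])

```text
t: 7.12
tcp_pos: [0.5336, -0.1516, 0.1335]
tcp_rot: [-1.973, -2.443, 0.001]
ft_force: [-0.4, -0.5, -0.9]
gripper_width: 0.171
finger_force: 49.4
```

```bash
python3 - <<'E'
from h import *
s,p,Rm=st(); print(p,yawof(Rm),s['ft_force'])
im,d,M,P=snap('wrist','w6.png'); inhand(d,M,P,p,Rm)
q=pts(d,M,P); n=q[(np.hypot(*(q[:,:2]-[.522,-.094]).T)<.02)]
for lo,hi in((.1015,.1068),(.108,.113)):
    k=n[(n[:,2]>lo)&(n[:,2]<hi)]; e=cv2.minAreaRect(k[:,:2].astype(np.float32)*1000); print(len(k),np.round(e[0],1),np.round(e[1],1),round(e[2],1))
plan([.5339,-.1517,.1005],102.1,3)
E
```

```text
[ 0.53355001 -0.15160057  0.13354902] 102.16209174893206 [-0.42178966 -0.54743863 -0.92936253]
prongs top z 0.007 tip x 0.0758 L y [-0.0213 -0.0143] R y [0.016 0.023]
slope deg -0.04 pitch -0.4
slope deg 0.02 pitch -0.09
all z [0.0056 0.007  0.0135]
1705 [521.9 -94.1] [25. 36.] 10.0
591 [522. -94.] [15.6 15.7] 56.4
at [ 0.5342 -0.1525  0.1348] yaw 102.11 d [-0.0003  0.0008 -0.0343] rows 3 roll/row 0.0
[0.007, -0.001, 0.286, 0.0]
[0.007, -0.001, 0.286, 0.0]
[0.007, -0.001, 0.286, 0.0]
```

>>> jog_arm(deltas=[[0, 0, 0.3, 0], [0, 0, 0.25, 0], [0, 0, 0.2, 0], [0, 0, 0.06, 0], [0, 0, 0, 0]])

```text
t: 7.58
tcp_pos: [0.5336, -0.1528, 0.1011]
tcp_rot: [-1.976, -2.442, 0.0]
ft_force: [-0.8, -1.1, -3.3]
gripper_width: 0.176
finger_force: 49.6
```

>>> jog_arm(deltas=[[0, 0, 0, 0], [0, 0, 0, 0], [0, 0, 0, 0], [0, 0, 0, 0]], hand=40)

```text
t: 7.92
tcp_pos: [0.5338, -0.1526, 0.1013]
tcp_rot: [-1.976, -2.442, -0.0]
ft_force: [0.7, -0.9, -0.1]
gripper_width: 0.472
finger_force: 0.0
```

>>> jog_arm(deltas=[[0, 0, -0.3, 0], [0, 0, -0.6, 0], [0, 0, -0.8, 0], [0, 0, -0.4, 0], [0, 0, 0, 0]])

```text
t: 8.33
tcp_pos: [0.5351, -0.1531, 0.1903]
tcp_rot: [1.972, 2.438, 0.003]
ft_force: [0.4, 0.9, 0.5]
gripper_width: 0.471
finger_force: 0.0
```

```bash
cat >> h.py <<'E'
AX=np.array([.522,-.0942]); JY=np.radians(-78.9)
def injack(d,M,P):
    q=pts(d,M,P); e=q[:,:2]-AX; c,s=np.cos(JY),np.sin(JY)
    return np.c_[e@[c,s],e@[-s,c],q[:,2]]
E
python3 - <<'E'
from h import *
s,p,Rm=st(); print(p,yawof(Rm),s['ft_force'],s['gripper_width'])
im,d,M,P=snap('wrist','w7.png')
t=injack(d,M,P)
b=t[(t[:,2]>.105)&(t[:,2]<.122)&(t[:,0]>.035)&(t[:,0]<.088)]
print('grip',len(b),np.round(cv2.minAreaRect(b[:,:2].astype(np.float32)*1000),1) if 0 else cv2.minAreaRect(b[:,:2].astype(np.float32)*1000),np.median(b[:,2]))
h=t[(t[:,2]>.088)&(t[:,2]<.1)&(abs(t[:,1])<.03)]
for lo,hi in((-.02,-.005),(.0,.015),(.084,.1),(.1,.125)):
    k=h[(h[:,0]>lo)&(h[:,0]<hi)]; 
    if len(k): print(lo,len(k),'z',np.median(k[:,2]).round(4),'y',k[:,1].min().round(4),k[:,1].max().round(4),'x',k[:,0].min().round(4))
for o in trace('wrist','ring_mark')[:3]:
    k=pts(d,M,P,o['pixels']); print('mark',o['p'],o['uv'],o['pixels'].sum(),k.mean(0))
E
```

```text
[ 0.53510185 -0.15308232  0.19032113] 102.06631515610717 [0.36515331 0.88742651 0.49778561] 0.4710107793617426
grip 877 ((60.49955368041992, 1.1108198165893555), (36.221458435058594, 15.725872039794922), 0.544562578201294) 0.11595652068343221
-0.02 298 z 0.0941 y -0.0219 0.0222 x -0.0181
0.0 375 z 0.0941 y -0.0221 0.022 x 0.0
0.084 265 z 0.094 y -0.0188 0.0095 x 0.0873
0.1 433 z 0.094 y -0.0216 0.0091 x 0.1
mark 0.86 [326.3, 97.1] 1416 [ 0.51869401 -0.08188619  0.07816361]
```

View pics/w7.png

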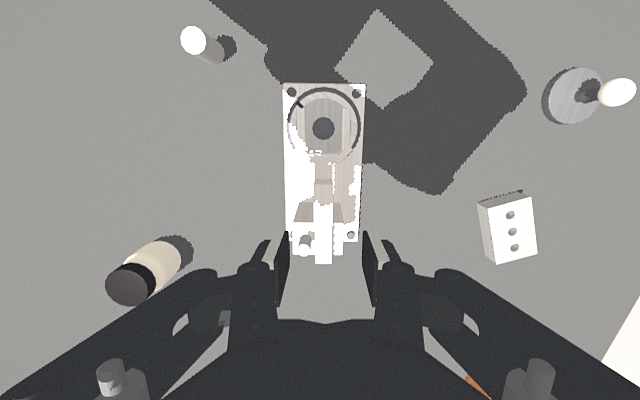

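The fork is seated: underside at 84 mm, handle flat at y = +1 mm and clear of the pin at (303,243). The ring mark notch is near (298,102), about 45° anticlockwise of −x. Next is the ring.

```bash
python3 - <<'E'
from h import *
print(st()[0]['q'])
plan([.522,-.0942,.19],145,7)
E
```

```text
[-4.17198934e-01  1.27998392e-01  1.55406053e+00  8.92613827e-05
  1.45808679e+00 -6.27739279e-01]
at [ 0.534  -0.1526  0.1863] yaw 102.06 d [-0.012   0.0584  0.0037] rows 7 roll/row -0.0714
[0.213, 0.002, -0.013, -0.0714]
[0.212, 0.025, -0.013, -0.0714]
[0.208, 0.047, -0.013, -0.0714]
[0.201, 0.069, -0.013, -0.0714]
[0.193, 0.09, -0.013, -0.0714]
[0.182, 0.11, -0.013, -0.0714]
[0.169, 0.129, -0.013, -0.0714]
```

>>> jog_arm(deltas=[[0.21, 0, 0, -0.07], [0.21, 0.03, 0, -0.07], [0.21, 0.05, 0, -0.07], [0.2, 0.07, 0, -0.07], [0.19, 0.09, 0, -0.07]], hand=85, force=80)

```text
t: 8.85
tcp_pos: [0.5252, -0.1104, 0.1843]
tcp_rot: [-1.266, -2.873, 0.0]
ft_force: [0.0, 0.2, 0.8]
gripper_width: 0.999
finger_force: 0.0
```

>>> jog_arm(deltas=[[0.18, 0.11, 0, -0.07], [0.17, 0.13, 0, -0.07], [0, 0, 0, 0], [0, 0, 0, 0]])

```text
t: 9.18
tcp_pos: [0.5224, -0.094, 0.1847]
tcp_rot: [-0.97, -2.987, -0.0]
ft_force: [-0.4, -0.0, -0.2]
gripper_width: 0.993
finger_force: 0.0
```

```bash
python3 - <<'E'
from h import *
plan([.522,-.0942,.051],145,5); s=st()[0]; print(s['q'],s['moment'],s['ft_force'],s['gripper_width'])
E
```

```text
at [ 0.5224 -0.094   0.1847] yaw 144.02 d [-0.0004 -0.0002 -0.1337] rows 5 roll/row -0.0023
[0.001, -0.002, 0.669, -0.0023]
[0.001, -0.002, 0.669, -0.0023]
[0.001, -0.002, 0.669, -0.0023]
[0.001, -0.002, 0.669, -0.0023]
[0.001, -0.002, 0.669, -0.0023]
[-3.23316664e-01  7.96755451e-02  1.61049939e+00  3.11407127e-05
  1.45254232e+00 -1.26621111e+00] [ 0.02271316 -0.01079141 -0.00082661] [-0.39177445 -0.02637781 -0.23876498] 0.9931267271165866
```

>>> jog_arm(deltas=[[0, 0, 0.7, 0], [0, 0, 0.8, 0], [0, 0, 0.8, 0], [0, 0, 0.4, 0], [0, 0, 0, 0]])

```text
t: 9.6
tcp_pos: [0.5206, -0.0941, 0.0733]
tcp_rot: [-0.97, -2.981, -0.0]
ft_force: [-0.1, -0.1, -0.4]
gripper_width: 0.992
finger_force: 0.0
```

>>> jog_arm(deltas=[[0, 0, 0.3, 0], [0, 0, 0.2, 0], [0, 0, 0.15, 0], [0, 0, 0, 0]])

```text
t: 9.93
tcp_pos: [0.5224, -0.0942, 0.0506]
tcp_rot: [-0.967, -2.988, -0.0]
ft_force: [-0.2, 0.0, -0.1]
gripper_width: 0.997
finger_force: 0.0
```

>>> jog_arm(deltas=[[0, 0, 0, 0], [0, 0, 0, 0], [0, 0, 0, 0], [0, 0, 0, 0]], hand=0, force=60)

```text
t: 10.27
tcp_pos: [0.5229, -0.0946, 0.0525]
tcp_rot: [0.966, 2.988, -0.001]
ft_force: [-4.0, -2.9, 7.7]
gripper_width: 0.752
finger_force: 64.2
```

```bash
cat >> h.py <<'E'
def mom():
    s,p,Rm=st(); print('t',round(s['t'],2),'p',p.round(4),'yaw',round(yawof(Rm),2),'F',s['ft_force'].round(2),'M',s['moment'].round(3),'w',round(s['gripper_width']*85.4,1),'ff',round(s['finger_force'],1),'tau6',s['tau'][5].round(3))
E
python3 -c "
from h import *
mom()"
```

```text
t 10.27 p [ 0.5229 -0.0946  0.0525] yaw 144.17 F [-4.03 -2.91  7.66] M [-0.366  0.671  0.007] w 64.2 ff 64.2 tau6 0.014
```

>>> jog_arm(deltas=[[0, 0, 0, 0.04], [0, 0, 0, 0.06], [0, 0, 0, 0.06], [0, 0, 0, 0.06], [0, 0, 0, 0.06]])

```text
t: 10.68
tcp_pos: [0.5225, -0.095, 0.0524]
tcp_rot: [1.574, 2.718, -0.002]
ft_force: [-10.2, -6.6, 9.1]
gripper_width: 0.751
finger_force: 64.2
```

```bash
python3 -c "
from h import *
mom()"
```

```text
t 10.68 p [ 0.5225 -0.095   0.0524] yaw 119.86 F [-10.16  -6.64   9.06] M [-1.125  1.61   0.135] w 64.1 ff 64.2 tau6 -3.413
```

>>> jog_arm(deltas=[[0, 0, 0, 0.04], [0, 0, 0, 0.04], [0, 0, 0, 0.04], [0, 0, 0, 0.04], [0, 0, 0, 0]])

```text
t: 11.1
tcp_pos: [0.5222, -0.0951, 0.0524]
tcp_rot: [1.888, 2.51, -0.003]
ft_force: [-10.7, -7.9, 10.0]
gripper_width: 0.752
finger_force: 64.3
```

```bash
python3 -c "
from h import *
mom()"
```

```text
t 11.1 p [ 0.5222 -0.0951  0.0524] yaw 106.11 F [-10.73  -7.93   9.97] M [-1.274  1.945  0.063] w 64.2 ff 64.3 tau6 2.151
```

>>> jog_arm(deltas=[[0, 0, 0, 0.03], [0, 0, 0, 0.03], [0, 0, 0, 0.03]])

```text
t: 11.35
tcp_pos: [0.5221, -0.0951, 0.0524]
tcp_rot: [2.05, 2.38, -0.003]
ft_force: [-12.6, -7.5, 11.8]
gripper_width: 0.755
finger_force: 64.3
```

```bash
python3 -c "
from h import *
mom()"
```

```text
t 11.35 p [ 0.5221 -0.0951  0.0524] yaw 98.5 F [-12.6   -7.49  11.85] M [-1.255  2.296  0.176] w 64.5 ff 64.3 tau6 -1.669
```

>>> jog_arm(deltas=[[0, 0, 0, 0.025], [0, 0, 0, 0.025], [0, 0, 0, 0.025]])

```text
t: 11.6
tcp_pos: [0.522, -0.0951, 0.0524]
tcp_rot: [2.181, 2.261, -0.003]
ft_force: [-13.8, -8.1, 13.2]
gripper_width: 0.748
finger_force: 64.4
```

```bash
python3 -c "
from h import *
mom()"
```

```text
t 11.6 p [ 0.522  -0.0951  0.0524] yaw 92.07 F [-13.82  -8.15  13.21] M [-1.221  2.486  0.166] w 63.9 ff 64.4 tau6 -1.329
```

>>> jog_arm(deltas=[[0, 0, 0, 0.025], [0, 0, 0, 0.025], [0, 0, 0, 0.02]])

```text
t: 11.85
tcp_pos: [0.5219, -0.0951, 0.0524]
tcp_rot: [2.297, 2.143, -0.003]
ft_force: [-14.7, -7.5, 13.6]
gripper_width: 0.746
finger_force: 64.5
```

```bash
python3 -c "
from h import *
mom()"
```

```text
t 11.85 p [ 0.5219 -0.0951  0.0524] yaw 86.05 F [-14.71  -7.5   13.58] M [-1.245  2.626  0.145] w 63.7 ff 64.5 tau6 -0.773
```

>>> jog_arm(deltas=[[0, 0, 0, 0.025], [0, 0, 0, 0.025], [0, 0, 0, 0.025]])

```text
t: 12.1
tcp_pos: [0.5218, -0.0951, 0.0523]
tcp_rot: [2.413, 2.011, -0.004]
ft_force: [-15.1, -6.4, 13.6]
gripper_width: 0.757
finger_force: 64.6
```

```bash
python3 -c "
from h import *
mom()"
```

```text
t 12.1 p [ 0.5218 -0.0951  0.0523] yaw 79.62 F [-15.06  -6.43  13.57] M [-1.139  2.804  0.135] w 64.7 ff 64.6 tau6 -1.342
```

>>> jog_arm(deltas=[[0, 0, 0, 0.025], [0, 0, 0, 0.025], [0, 0, 0, 0.02]])

```text
t: 12.35
tcp_pos: [0.5217, -0.095, 0.0523]
tcp_rot: [2.516, 1.882, -0.004]
ft_force: [-16.9, -7.2, 14.5]
gripper_width: 0.755
finger_force: 64.6
```

```bash
python3 -c "
from h import *
mom()"
```

```text
t 12.35 p [ 0.5217 -0.095   0.0523] yaw 73.59 F [-16.93  -7.2   14.51] M [-1.135  2.967  0.25 ] w 64.5 ff 64.6 tau6 -0.695
```

It has bitten, with the torque rising. I'll continue in small steps.

>>> jog_arm(deltas=[[0, 0, 0, 0.025], [0, 0, 0, 0.025], [0, 0, 0, 0.02]])

```text
t: 12.6
tcp_pos: [0.5216, -0.095, 0.0523]
tcp_rot: [2.611, 1.747, -0.004]
ft_force: [-17.7, -6.6, 15.6]
gripper_width: 0.75
finger_force: 64.5
```

```bash
python3 -c "
from h import *
mom()"
```

```text
t 12.6 p [ 0.5216 -0.095   0.0523] yaw 67.58 F [-17.72  -6.56  15.57] M [-1.043  3.03   0.379] w 64.0 ff 64.5 tau6 -0.506
```

>>> jog_arm(deltas=[[0, 0, 0, 0.025], [0, 0, 0, 0.025], [0, 0, 0, 0.02]])

```text
t: 12.85
tcp_pos: [0.5215, -0.0949, 0.0523]
tcp_rot: [2.699, 1.608, -0.004]
ft_force: [-18.3, -5.5, 15.7]
gripper_width: 0.749
finger_force: 64.6
```

```bash
python3 -c "
from h import *
mom()"
```

```text
t 12.85 p [ 0.5215 -0.0949  0.0523] yaw 61.58 F [-18.27  -5.47  15.66] M [-0.956  3.095  0.585] w 63.9 ff 64.6 tau6 -0.311
```

>>> jog_arm(deltas=[[0, 0, 0, 0.02], [0, 0, 0, 0.02], [0, 0, 0, 0], [0, 0, 0, 0]])

```text
t: 13.18
tcp_pos: [0.5215, -0.0949, 0.0523]
tcp_rot: [2.744, 1.529, -0.004]
ft_force: [-17.7, -6.6, 15.1]
gripper_width: 0.747
finger_force: 64.7
```

```bash
python3 -c "
from h import *
mom()"
```

```text
t 13.18 p [ 0.5215 -0.0949  0.0523] yaw 58.24 F [-17.69  -6.61  15.07] M [-0.909  3.16   0.544] w 63.8 ff 64.7 tau6 0.776
```

>>> jog_arm(deltas=[[0, 0, 0, 0.02], [0, 0, 0, 0.02], [0, 0, 0, 0], [0, 0, 0, 0]])

```text
t: 13.52
tcp_pos: [0.5214, -0.0949, 0.0523]
tcp_rot: [2.789, 1.446, -0.004]
ft_force: [-19.1, -5.5, 15.7]
gripper_width: 0.755
finger_force: 64.7
```

```bash
python3 -c "
from h import *
mom()"
```

```text
t 13.52 p [ 0.5214 -0.0949  0.0523] yaw 54.81 F [-19.07  -5.54  15.69] M [-0.906  3.161  0.695] w 64.5 ff 64.7 tau6 0.885
```

>>> jog_arm(deltas=[[0, 0, 0, 0], [0, 0, 0, 0], [0, 0, 0, 0]])

```text
t: 13.77
tcp_pos: [0.5214, -0.0949, 0.0523]
tcp_rot: [2.789, 1.446, -0.004]
ft_force: [-18.5, -6.1, 14.8]
gripper_width: 0.756
finger_force: 64.7
```

```bash
python3 -c "
from h import *
mom()"
```

```text
t 13.77 p [ 0.5214 -0.0949  0.0523] yaw 54.82 F [-18.48  -6.06  14.85] M [-0.863  3.211  0.615] w 64.6 ff 64.7 tau6 0.63
```

>>> jog_arm(deltas=[[0, 0, 0, 0], [0, 0, 0, 0], [0, 0, 0, 0], [0, 0, 0, 0]], hand=85)

```text
t: 14.1
tcp_pos: [0.5229, -0.0942, 0.0516]
tcp_rot: [2.789, 1.445, 0.001]
ft_force: [0.4, 0.2, 0.1]
gripper_width: 0.992
finger_force: 0.0
```

>>> jog_arm(deltas=[[0, 0, -0.4, 0], [0, 0, -0.9, 0], [0, 0, -0.9, 0], [0, 0, -0.9, 0], [0, 0, -0.4, 0]])

```text
t: 14.52
tcp_pos: [0.5237, -0.0944, 0.1962]
tcp_rot: [2.786, 1.444, 0.006]
ft_force: [0.4, -0.0, 0.9]
gripper_width: 0.998
finger_force: 0.0
```

```bash
python3 - <<'E'
from h import *
mom()
plan([.5341,-.1528,.19],101.5,7)
E
```

```text
t 14.52 p [ 0.5237 -0.0944  0.1962] yaw 54.8 F [ 0.38 -0.03  0.88] M [-0.047 -0.054 -0.031] w 85.2 ff 0.0 tau6 0.0
at [ 0.5237 -0.0944  0.1962] yaw 54.8 d [ 0.0104 -0.0584 -0.0062] rows 7 roll/row -0.0776
[-0.149, 0.151, 0.022, -0.0776]
[-0.165, 0.132, 0.022, -0.0776]
[-0.18, 0.112, 0.022, -0.0776]
[-0.191, 0.09, 0.022, -0.0776]
[-0.201, 0.068, 0.022, -0.0776]
[-0.207, 0.044, 0.022, -0.0776]
[-0.211, 0.02, 0.022, -0.0776]
```

>>> jog_arm(deltas=[[-0.15, 0.15, 0, -0.0775], [-0.17, 0.13, 0, -0.0775], [-0.18, 0.11, 0, -0.0775], [-0.19, 0.09, 0, -0.0775], [-0.2, 0.07, 0, -0.0775]], hand=40)

```text
t: 14.93
tcp_pos: [0.53, -0.1363, 0.1915]
tcp_rot: [2.252, 2.191, 0.0]
ft_force: [0.5, -0.4, -0.2]
gripper_width: 0.466
finger_force: 0.0
```

>>> jog_arm(deltas=[[-0.21, 0.04, 0, -0.0775], [-0.21, 0.02, 0, -0.0775], [0, 0, 0, 0], [0, 0, 0, 0]])

```text
t: 15.27
tcp_pos: [0.5326, -0.1527, 0.1912]
tcp_rot: [-1.995, -2.427, -0.0]
ft_force: [-0.4, -0.7, -0.4]
gripper_width: 0.467
finger_force: 0.0
```

```bash
python3 - <<'E'
from h import *
mom()
im,d,M,P=snap('wrist','w8.png')
cv2.imwrite('pics/w8c.png',cv2.resize(im[60:300,220:430,::-1],None,fx=2.5,fy=2.5))
t=injack(d,M,P)
b=t[(t[:,2]>.105)&(t[:,2]<.122)&(t[:,0]>.035)&(t[:,0]<.088)]
print('grip',len(b),cv2.minAreaRect(b[:,:2].astype(np.float32)*1000),np.median(b[:,2]))
k=t[(t[:,2]>.1015)&(t[:,2]<.1068)&(abs(t[:,0])<.03)&(abs(t[:,1])<.03)]; print('barrel',cv2.minAreaRect(k[:,:2].astype(np.float32)*1000))
c,(w,h),a=cv2.minAreaRect(b[:,:2].astype(np.float32)*1000)
g=AX+np.array([[np.cos(JY),-np.sin(JY)],[np.sin(JY),np.cos(JY)]])@np.array(c)/1000; print('grip world',g)
E
```

```text
t 15.27 p [ 0.5326 -0.1527  0.1912] yaw 101.16 F [-0.4  -0.65 -0.36] M [ 0.028  0.028 -0.029] w 39.9 ff 0.0 tau6 -1.943
grip 855 ((60.75392150878906, -0.8653554916381836), (15.643718719482422, 36.83489990234375), 89.85258483886719) 0.11593177205033903
barrel ((-0.1269207000732422, -0.03029346466064453), (24.939542770385742, 35.97921371459961), 84.55867004394531)
grip world [ 0.5328473  -0.15398398]
```

View pics/w8c.png

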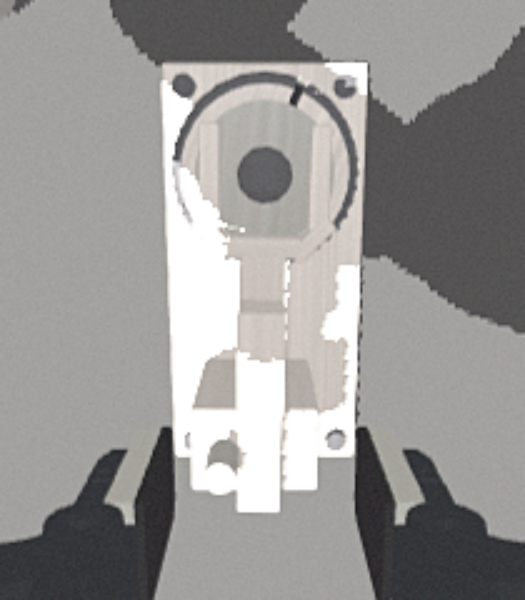

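The dark ring mark is at (297,92), about 22° clockwise of −x, so the ring is bitten. The barrel has turned about 5°, and the fork is flat against the pin. Now I'll take the fork off.

>>> jog_arm(deltas=[[-0.03, 0, 0.5, 0], [0, 0, 0.8, 0], [0, 0, 0.6, 0], [0, 0, 0.3, 0], [0, 0, 0, 0]])

```text
t: 15.73
tcp_pos: [0.5318, -0.153, 0.101]
tcp_rot: [-1.99, -2.426, 0.001]
ft_force: [0.1, 0.9, -0.1]
gripper_width: 0.466
finger_force: 0.0
```

>>> jog_arm(deltas=[[0, 0, 0, 0], [0, 0, 0, 0], [0, 0, 0, 0], [0, 0, 0, 0]], hand=0, force=50)

```text
t: 16.07
tcp_pos: [0.5336, -0.1541, 0.1051]
tcp_rot: [1.988, 2.429, 0.001]
ft_force: [-1.4, 0.8, 8.3]
gripper_width: 0.168
finger_force: 49.9
```

```bash
python3 -c "
from h import *
mom()"
```

```text
t 16.07 p [ 0.5336 -0.1541  0.1051] yaw 101.4 F [-1.37  0.77  8.27] M [0.223 0.222 0.083] w 14.4 ff 49.9 tau6 0.123
```

>>> jog_arm(deltas=[[0, 0, -0.2, 0], [0, 0, -0.3, 0], [0, 0, -0.4, 0], [0, 0, -0.7, 0], [0, 0, -0.7, 0]])

```text
t: 16.48
tcp_pos: [0.5326, -0.1538, 0.1973]
tcp_rot: [-1.99, -2.431, 0.0]
ft_force: [0.3, 0.2, -1.5]
gripper_width: 0.164
finger_force: 49.1
```

>>> jog_arm(deltas=[[0, 0, -0.3, 0], [0, 0, 0, 0], [0, 0, 0, 0]])

```text
t: 16.73
tcp_pos: [0.5329, -0.1539, 0.2075]
tcp_rot: [1.989, 2.431, 0.0]
ft_force: [-0.0, 0.1, -3.1]
gripper_width: 0.172
finger_force: 49.2
```

```bash
python3 - <<'E'
from h import *
mom(); s,p,Rm=st()
im,d,M,P=snap('wrist','w9.png'); inhand(d,M,P,p,Rm)
t=injack(d,M,P)
k=t[(t[:,2]>.1015)&(t[:,2]<.1068)&(abs(t[:,0])<.03)&(abs(t[:,1])<.03)]; print('barrel',cv2.minAreaRect(k[:,:2].astype(np.float32)*1000))
plan([.5548,.1943,.19],103)
E
```

```text
t 16.73 p [ 0.5329 -0.1539  0.2075] yaw 101.41 F [-0.04  0.05 -3.07] M [0.036 0.047 0.018] w 14.6 ff 49.2 tau6 0.004
prongs top z 0.0112 tip x 0.0771 L y [-0.0215 -0.0145] R y [0.0159 0.0228]
slope deg 0.01 pitch 0.03
slope deg 0.03 pitch -0.01
all z [0.0098 0.0112 0.0183]
barrel ((-0.07108688354492188, 0.025716781616210938), (24.990432739257812, 35.92848205566406), 86.55420684814453)
at [ 0.5326 -0.1538  0.2064] yaw 101.41 d [ 0.0222  0.3481 -0.0164] rows 9 roll/row -0.0021
[0.936, 0.252, 0.046, -0.0021]
[0.935, 0.255, 0.046, -0.0021]
[0.934, 0.258, 0.046, -0.0021]
[0.933, 0.26, 0.046, -0.0021]
[0.932, 0.263, 0.046, -0.0021]
[0.932, 0.266, 0.046, -0.0021]
[0.931, 0.269, 0.046, -0.0021]
[0.93, 0.272, 0.046, -0.0021]
[0.929, 0.275, 0.046, -0.0021]
```

>>> jog_arm(deltas=[[0.94, 0.25, 0, -0.002], [0.94, 0.25, 0, -0.002], [0.93, 0.26, 0, -0.002], [0.93, 0.26, 0, -0.002], [0.93, 0.26, 0, -0.002]])

```text
t: 17.2
tcp_pos: [0.5441, 0.0412, 0.2057]
tcp_rot: [-1.97, -2.444, 0.002]
ft_force: [0.4, -0.1, -2.3]
gripper_width: 0.168
finger_force: 49.2
```

>>> jog_arm(deltas=[[0.93, 0.27, 0, -0.002], [0.93, 0.27, 0, -0.002], [0.93, 0.27, 0.3, -0.002], [0.93, 0.27, 0.5, -0.002], [0, 0, 0, 0]])

```text
t: 17.62
tcp_pos: [0.5525, 0.1975, 0.1709]
tcp_rot: [-1.948, -2.458, 0.006]
ft_force: [-0.9, -0.1, -2.4]
gripper_width: 0.169
finger_force: 49.2
```

```bash
python3 - <<'E'
from h import *
plan([.5548,.1943,.026],103)
E
```

```text
at [0.5525 0.1975 0.1709] yaw 103.2 d [ 0.0023 -0.0032 -0.1449] rows 4 roll/row 0.0006
[-0.023, 0.009, 0.906, 0.0006]
[-0.023, 0.009, 0.906, 0.0006]
[-0.023, 0.009, 0.906, 0.0006]
[-0.023, 0.009, 0.906, 0.0006]
```

>>> jog_arm(deltas=[[-0.05, 0, 0.8, 0], [-0.05, 0, 0.9, 0], [0, 0, 0.8, 0], [0, 0, 0.5, 0], [0, 0, 0.3, 0]])

```text
t: 18.03
tcp_pos: [0.5534, 0.1879, 0.0398]
tcp_rot: [-1.954, -2.455, 0.007]
ft_force: [1.0, 0.2, -2.2]
gripper_width: 0.167
finger_force: 49.2
```

>>> jog_arm(deltas=[[0, 0, 0.2, 0], [0, 0, 0, 0], [0, 0, 0, 0]])

```text
t: 18.28
tcp_pos: [0.5559, 0.1885, 0.0367]
tcp_rot: [1.956, 2.458, 0.001]
ft_force: [-0.1, -0.4, -1.6]
gripper_width: 0.17
finger_force: 49.2
```

Another 10 mm remains, which I'll take gently.

>>> jog_arm(deltas=[[0, 0, 0.12, 0], [0, 0, 0.12, 0], [0, 0, 0, 0]])

```text
t: 18.53
tcp_pos: [0.5555, 0.1884, 0.0263]
tcp_rot: [-1.956, -2.458, -0.0]
ft_force: [0.5, 0.9, -1.9]
gripper_width: 0.167
finger_force: 49.3
```

>>> jog_arm(deltas=[[0, 0, 0.01, 0], [0, 0, 0, 0], [0, 0, 0, 0]])

```text
t: 18.78
tcp_pos: [0.5557, 0.1885, 0.0265]
tcp_rot: [1.956, 2.458, 0.001]
ft_force: [0.0, 0.3, -1.9]
gripper_width: 0.171
finger_force: 49.3
```

>>> jog_arm(deltas=[[0, 0, 0, 0], [0, 0, 0, 0], [0, 0, 0, 0], [0, 0, 0, 0]], hand=40)

```text
t: 19.12
tcp_pos: [0.5557, 0.1885, 0.0264]
tcp_rot: [1.956, 2.458, 0.0]
ft_force: [-1.2, 0.5, 0.5]
gripper_width: 0.471
finger_force: 0.0
```

>>> jog_arm(deltas=[[0, 0, -0.3, 0], [0, 0, -0.8, 0], [0, 0, -0.9, 0], [0, 0, -0.9, 0], [0, 0, -0.5, 0]])

```text
t: 19.53
tcp_pos: [0.5564, 0.1887, 0.1676]
tcp_rot: [1.955, 2.456, 0.006]
ft_force: [-0.2, 1.0, 0.6]
gripper_width: 0.468
finger_force: 0.0
```

>>> jog_arm(deltas=[[0, 0, 0, 0], [0, 0, 0, 0], [0, 0, 0, 0]])

```text
t: 19.78
tcp_pos: [0.5553, 0.1884, 0.1619]
tcp_rot: [-1.956, -2.458, 0.001]
ft_force: [0.9, -0.7, -0.5]
gripper_width: 0.467
finger_force: 0.0
```

```bash
python3 - <<'E'
from h import *
mom()
im,d,M,P=snap('wrist','w10.png')
for o in trace('wrist','fork_grip')[:3]:
    if abs(o['uv'][0]-320)<90: print(np.round(o['uv'])); forkfit(d,M,P,.005,o['pixels'])
for o in trace('wrist','tray')[:1]:
    k=pts(d,M,P,o['pixels']); k=k[k[:,2]<.022]; print('tray',cv2.minAreaRect(k[:,:2].astype(np.float32)*1000))
im,d,M,P=snap('side')
b=pts(d,M,P); b=b[(b[:,2]>.0985)&(b[:,2]<.106)&(np.hypot(*(b[:,:2]-AX).T)<.03)]; print('barrel',len(b),cv2.minAreaRect(b[:,:2].astype(np.float32)*1000))
E
```

```text
t 19.78 p [0.5553 0.1884 0.1619] yaw 102.97 F [ 0.91 -0.71 -0.54] M [-0.033 -0.015 -0.041] w 39.9 ff 0.0 tau6 0.0
[325. 170.]
block 579 [556.3 189.4] [15.8 35.4] 12.5 [0.5559 0.19   0.037 ] z 0.037
axis yaw -76.86 ext -0.0757 0.0649 lat -0.0234 0.0229 handle line 102.92 [0.5664 0.1459] z 0.015
tray ((553.5112915039062, 198.74876403808594), (168.0747833251953, 228.0602264404297), 13.236703872680664)
barrel 59 ((517.33447265625, -92.09288024902344), (24.717479705810547, 39.60421371459961), 6.246860504150391)
```

View pics/w10.png

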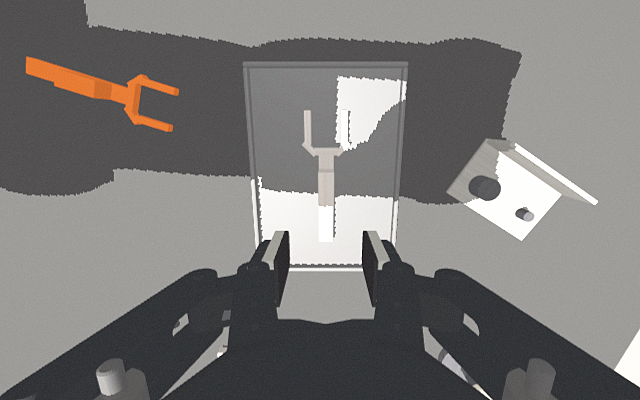

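The fork lies flat in the middle of the tray at (325,170) and the gripper is clear of everything, so I'm handing in.

```bash
python3 -c "
from h import *
print(order.hand_in())"
```

```text
the job is handed in; nothing more can be done
None
```

I locked the jack's ring at about 0.65 N m measured, with the barrel about 5° off its setting; the fork is flat back in its tray and the job is handed in at about 20 s (no verdict returned).

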